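# Move a caddy of turned knobs from the open hooks to the capped hooks

### The arm

A 7-joint arm with a two-finger parallel gripper is mounted at the origin on the work surface. World frame = base frame: x ahead of the robot, y to its left, z up, the work surface at z = 0. Lengths are in m, angles in rad, forces in N, time in s.
With the tool pointing down it reaches from about 0.4 to 0.85 m from the base axis. Payload 10.4 kg.
Tool frame: the origin (TCP) lies at the very end of the fingers, on their centre line; the grasp point (between the pads) lies manip.hold_point_z behind it (manip.hold_point_z is the distance from the TCP to the grasp point, in m); z points along the fingers, y is the direction in which the jaws open and shut (so a half turn about z gives the same grasp; the last joint's range is limited). The gripper opens to 85 mm and grips with 20 to 120 N. Pads are 22 mm wide; open, the fingers measure 114 mm over their backs; the gripper's body (76 mm by 85 mm) begins 54 mm behind the grasp point. The pads swing forward as they close: fully open they stand 13 mm farther back than shut.
Start: joints at [-1.323, 0.332, -0.065, 1.46, 0.022, 1.35, -0.088], TCP at [0.167, 0.602, 0.231] pointing down, gripper open.
Joint ranges: [-2.6, 2.6], [-0.5, 2.12], [-1.47, 1.34], [0.16, 2.42], [-1.27, 4.41], [0.06, 2.06], [-2.6, 2.6]. Speed limits (rad/s): [2.22, 2.22, 2.79, 2.79, 3.14, 3.14, 3.14].

### API

Orientations are given as a unit quaternion [x, y, z, w].
In Python, from workcell import manip gives the robot as it stands.
- The arm moves only by the tool jog_arm, never from a script. Its arguments are lists of equal length, an entry for each row: "translation": the shift along the world's x, y, z in mm, a list of three; "turn": the turn about the world's z in degrees. In form: {"translation": [[x, y, z], ...], "turn": [turn, ...]}. A call has 1 to 12 rows; each row is the pose to reach, as a shift and turn from the pose measured when the call began; what a row does not reach only later rows make up. A row lasts 1/12 s, in which the tool goes at most 41.7 mm and 7.16 degrees, less where a joint would pass 70% of its speed; a pose out of reach is approached as far as the arm can. A call with a gripper value outside its range is refused whole. "grip" is the finger opening in mm, from 0 to 85.4, set as the call begins (left out, the last holds). The fingers move at their own pace and stop on an object; "grip_force" is the grip in N (left out, the last holds). Time passes only in rows, so rows that repeat a pose let the fingers close. It gives the time, the measured TCP pose, the force and the opening at its end, in the units of the state.
- manip.get_obs(): the state, without advancing time (a new reading comes with each control period).
- manip.camera(name): name is "side" or "top" or "wrist"; returns a dict with "frame" (480x640x3 uint8, red, green, blue), "mtx" (3x3 intrinsics, pixels), "k1" (the pictures are not rectified: a ray, as slopes to the right and down, at radius r is drawn at 1 + k1 r^2 times it, then the intrinsics apply), "pose" (4x4, takes a point from camera to world coordinates). Camera axes: x right, y down, z forward; pixel columns grow to the right and rows downward; lengths in m; the calibration is good to about 2 mm. A picture is of the moment at which its call begins. There is no depth.
- manip.hand_in(): hands the job in, once; it reports no verdict.
Trained networks look in a picture, given as the dict that the camera call returned (one of the last four; its "shot" number tells which), for a name from the list of things; names that differ only in an ending like _2 or _b are one class to them, and where a whole thing is asked for, a point or a joint stands for the part that bears it (a point fixed in the world has none). Each returns a list of dicts, best first, with "confidence" (0 to 1); they miss things now and then, are a little off and sometimes report something else, mostly with a low value. They report only what shows in the picture. A call takes as long as a camera call. They do not tell look-alikes from the thing itself.
- manip.outline_of(picture, label): "mask" (480x640 bool, what is visible of it) and "extent" ([left, top, right, bottom] in pixels, round what is visible of it).
- manip.pinpoint(picture, label): "at" ([column, row] in pixels: a listed point, or the origin of a listed thing).
The state is a dict: "clock": time; "joint_pos": joint angles; "joint_velocities": joint speeds; "tau": joint torques, N m; "position": TCP position; "ee_rot": TCP orientation; "ft_force": force on the tool from outside, world axes, zero at the start; "torque": the same for the moment, N m; "grip_width": opening from 0.0 (shut) to 1.0 (fully open).
Only numpy, scipy, OpenCV 4.12 (cv2) and the standard library are available. Lean on these libraries where they do the work, as an engineer would, in place of code of your own. Each camera call takes 0.05 s, during which the arm holds its last target. There are 200 camera calls.

### The job

Take the caddy of turned knobs off the open hooks by its wooden tab and hang it on the capped hooks without ever setting it down, keeping it level and the knobs in it. Rest its crossbar gently on the front lips of the capped hooks, slide it back along the lips under the caps, let it down fully into the seats at the rear, and let go. Never force it against the rack, and leave the other things on the bench alone.

Things in the scene. Friction and masses are not known exactly. Their poses are not given: they have to be found in the camera images.
- caddy: Hanging caddy, 0.36 to 0.59 kg plus knobs: an open aluminium tray 110 (its x) by 96 (y) by 32 mm high, two flat straps rising from its y ends, a round steel crossbar and a wooden tab. Origin: centre of the tray's underside; z up, y along the crossbar. Hanging by the bar it stays level by itself.
- caddy_bar (a point): Middle of the caddy's crossbar, a round steel bar 10 mm thick and 170 mm long along the caddy's y, its axis 120 mm above the caddy's origin, 88 mm above the tray's rim. Its outer 35 mm at each end overhang the straps and rest on hooks. The tray passes between the arms of a rack but not sideways through them: leave and come from the front.
- caddy_tab (a point): Point to grip on the wooden tab: an upright plate 10 mm thick (caddy's x), 42 mm wide (y), from the middle of the crossbar to 48 mm above the bar's axis. This point is 32 mm above the bar's axis. Grip from above, fingers closing along the caddy's x; nothing stands within 50 mm of it.
- knob1: Turned wooden drawer knob, 28 mm across and 27 mm tall, 25 g, loose in the tray; origin at its foot.
- knob2: Second knob, the same.
- knob3: Third knob, the same.
- open_rack: Fixed steel stand where the caddy hangs at the start: base 200 by 220 by 12 mm, two rear posts, two arms 14 mm wide at y = -65 and +65 mm pointing to its -x (front), ending in hooks open from above. Origin: on the table under the hooks. The bar (axis 200 mm up) lies up to 8 mm fore or aft of it between 12 mm high edges. The arms are 26 mm high, top edge 207 mm up.
- capped_rack: Fixed steel stand where the caddy goes: same base, rear posts up to 237 mm, two arms 14 mm wide at y = -65 and +65 mm pointing to its -x (front), each with a cap over its rear. Origin: on the table under the seats. The arms are clamped at a height that is not reported and varies: an unloaded seat holds a bar's axis 170 to 215 mm above the table. Both yield together, 1 mm down per 9 N.
- under_lips (a point): Point on the table plane under the middle of the capped hooks' front lips, 53 mm ahead (-x) of the capped rack's origin. Along the rack's x each arm has an upturned tip from -82 to -76 mm, rising 8 mm above the lip; then a flat level lip from -76 to -8 mm, open from above as far as the cap at -30 mm. A bar lying on the lip has its axis 5 mm higher than in the seat.
- under_seats (a point): Point on the table plane under the seats (= the capped rack's origin). Seat: -8 to +8 mm along the rack's x, 5 mm lower than the lip, ending at an upright rear wall. A bar moved back at lip height meets that wall with its axis at +3 mm. Cap: 6 mm thick, over -30 to +22 mm, underside 18 mm above the lip. Rear crossbeam at +95 to +115 mm, no higher than the lip.
- jar: Bystander: amber jar with a steel lid, 60 mm across, 85 mm tall; origin at its foot. It stands between the racks.
- sanding_block: Bystander: cork block 95 by 55 by 32 mm, lying between the racks; origin under its centre.
- blank: Bystander: dark round wood blank 64 mm across, 75 mm tall, farther back; origin at its foot.
- mallet: Bystander: hammer lying on the right of the table.
- scraper: Bystander: hand tool with a wooden handle lying on the left of the table.
- mug: Bystander: white mug 76 mm across, 90 mm tall, far on the left.
There are look-alikes about, which are no part of the job. What is meant by the caddy is not orange, and is the smaller of those in its own colour.

How it is judged:
By the outcome, as a careful person would: the job done as asked, in the order asked, and still so for the second after the job is handed in, with the robot touching nothing.
It also fails if it takes over 70 s, if anything falls off the work surface, if the arm or the gripper's body presses on something with over 40 N, if the wrist force passes 120 N, or if a joint passes its speed limit or range.

## Working session

There is one attempt and no reset: what is moved stays moved. The work goes in short steps, Python scripts to look and compute and a tool call to move; the robot and the scene stay as the last step left them, time stands still between calls to the robot, and variables do not carry over. Pictures are saved under pics/ and viewed, about 8 in all and at most 12, crops included, and the job is handed in when it is done.

Besides the shell and the picture viewer there is one more tool, called after "Emit:" as name([rows], argument=value, ...), one row to a line, values as JSON. jog_arm: Moves the arm, as the interface text tells. Its arguments: {"type":"object","properties":{"translation":{"type":"array"},"turn":{"type":"array"},"grip":{"type":"number"},"grip_force":{"type":"number"}},"required":["translation","turn"]}

```bash
mkdir -p pics; ls; cat > h.py <<'E'
import numpy as np, cv2
from workcell import manip
def ray(p,uv):
    K=p["mtx"];d=np.array([(uv[0]-K[0,2])/K[0,0],(uv[1]-K[1,2])/K[1,1]]);s=d.copy()
    for _ in range(20): s=d/(1+p["k1"]*(s@s))
    T=np.array(p["pose"]);v=T[:3,:3]@np.array([s[0],s[1],1]);return T[:3,3],v/np.linalg.norm(v)
def atz(p,uv,z):
    o,v=ray(p,uv);return o+v*(z-o[2])/v[2]
def tri(rs):
    A=0;b=0
    for o,v in rs:
        M=np.eye(3)-np.outer(v,v);A=A+M;b=b+M@o
    x=np.linalg.solve(A,b);return x,[np.linalg.norm(np.cross(x-o,v)) for o,v in rs]
def proj(p,X):
    T=np.linalg.inv(np.array(p["pose"]));c=T[:3,:3]@np.asarray(X)+T[:3,3];s=c[:2]/c[2];s=s*(1+p["k1"]*(s@s));K=p["mtx"]
    return np.array([K[0,0]*s[0]+K[0,2],K[1,1]*s[1]+K[1,2]])
def save(p,n,crop=None,f=1):
    im=p["frame"][:,:,::-1]
    if crop: im=im[crop[1]:crop[3],crop[0]:crop[2]]
    cv2.imwrite("pics/"+n,cv2.resize(im,None,fx=f,fy=f,interpolation=cv2.INTER_CUBIC))
E
python3 - <<'E'
from h import *
np.set_printoptions(precision=4,suppress=True)
print({k:v for k,v in manip.get_obs().items()},manip.hold_point_z)
ims=[]
for c in ["side","top"]:
    p=manip.camera(c);ims.append(p);save(p,c+"0.png")
    print(c,np.array(p["pose"])[:3].round(3).tolist(),p["mtx"][0,0],p["k1"])
    for l in ["caddy","caddy_tab","caddy_bar","open_rack","capped_rack","under_lips","under_seats","knob1","jar","sanding_block"]:
        print(l,[(np.round(r["at"]).tolist(),round(r["confidence"],2)) for r in manip.pinpoint(p,l)])
cv2.imwrite("pics/both.png",cv2.resize(np.vstack([i["frame"][:,:,::-1] for i in ims]),(400,600)))
E
```

```text
pics
{'clock': 0.0, 'joint_pos': array([-1.3226,  0.3329, -0.0647,  1.461 ,  0.0216,  1.3499, -0.0885]), 'joint_velocities': array([ 0.0018, -0.0003,  0.0019, -0.0005, -0.0016,  0.0017,  0.0001]), 'tau': array([ -0.0004, -62.5436,   0.0489, -39.1608,   0.0162,   0.0098,
        -0.    ]), 'position': array([0.1671, 0.6018, 0.2305]), 'ee_rot': array([ 0.135 ,  0.9908, -0.0007, -0.0001]), 'ft_force': array([-0.3769, -0.2421,  0.3291]), 'torque': array([ 0.0076, -0.0376, -0.0476]), 'grip_width': 0.9956666942257653} 0.0187
side [[-0.979, -0.129, 0.158, 0.297], [-0.204, 0.567, -0.798, 1.039], [0.014, -0.814, -0.581, 0.883]] 458.8237965890552 0.01811712779527573
caddy [([309.0, 195.0], 0.94), ([311.0, 179.0], 0.86), ([418.0, 231.0], 0.79)]
caddy_tab [([310.0, 155.0], 0.74), ([313.0, 147.0], 0.69), ([426.0, 175.0], 0.58)]
caddy_bar [([308.0, 166.0], 0.89), ([423.0, 187.0], 0.77), ([307.0, 158.0], 0.73), ([310.0, 150.0], 0.64)]
open_rack [([307.0, 218.0], 0.95)]
capped_rack [([288.0, 317.0], 0.97)]
under_lips [([307.0, 318.0], 0.8), ([316.0, 451.0], 0.42)]
under_seats [([290.0, 315.0], 0.7)]
knob1 [([318.0, 195.0], 0.59), ([302.0, 192.0], 0.58)]
jar [([325.0, 269.0], 0.97)]
sanding_block [([271.0, 261.0], 0.9)]
top [[-0.028, -0.989, 0.148, 0.31], [-1.0, 0.028, 0.001, 0.038], [-0.005, -0.148, -0.989, 1.454]] 512.3578320656186 -0.00933912877996178
caddy [([432.0, 352.0], 0.85), ([430.0, 216.0], 0.76), ([511.0, 201.0], 0.61), ([514.0, 297.0], 0.37)]
caddy_tab [([444.0, 203.0], 0.95), ([447.0, 351.0], 0.72), ([535.0, 188.0], 0.55), ([429.0, 215.0], 0.47)]
caddy_bar [([525.0, 190.0], 0.69), ([436.0, 204.0], 0.65)]
open_rack [([422.0, 220.0], 0.76), ([439.0, 202.0], 0.71)]
capped_rack [([424.0, 220.0], 0.38)]
under_lips [([261.0, 259.0], 0.66)]
under_seats [([261.0, 241.0], 0.59)]
knob1 [([436.0, 220.0], 0.66), ([422.0, 216.0], 0.56), ([432.0, 202.0], 0.44)]
jar []
sanding_block [([333.0, 200.0], 0.66), ([428.0, 217.0], 0.49)]
```

View pics/side0.png

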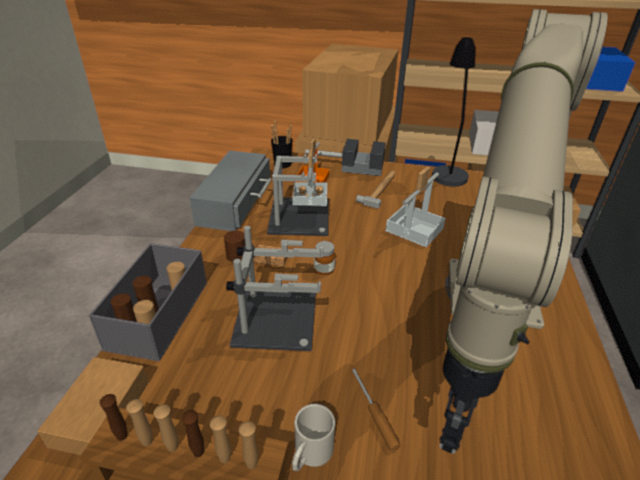

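View pics/top0.png

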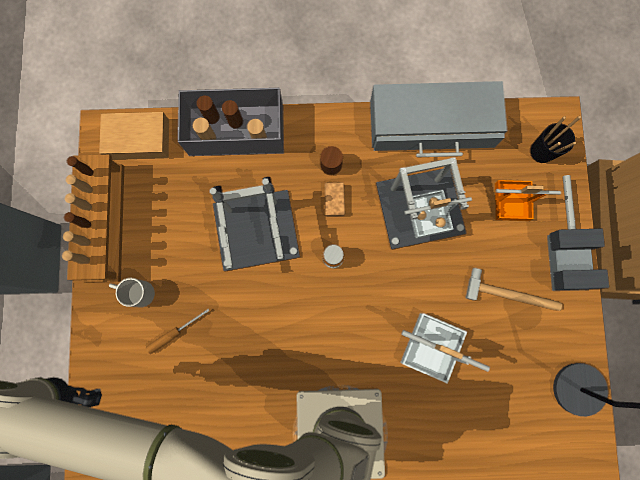

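The side view shows the open rack with an aluminium caddy at about (308,180) and the capped rack at (280,300). The top view has three caddies: aluminium hanging at (435,205), orange at (515,200), and a larger aluminium one on the table at (435,345). The hanging one fits, since it is not orange and is the smaller aluminium one. I'll confirm that with an enlarged crop.

```bash
python3 - <<'E'
from h import *
np.set_printoptions(precision=4,suppress=True)
p=manip.camera("top");q=manip.camera("side")
a=p["frame"][130:280,365:500,::-1];b=p["frame"][160:285,195:315,::-1]
cv2.imwrite("pics/crop.png",np.hstack([cv2.resize(a,(405,450),interpolation=cv2.INTER_CUBIC),cv2.resize(cv2.copyMakeBorder(b,0,25,0,0,cv2.BORDER_CONSTANT),(360,450),interpolation=cv2.INTER_CUBIC)]))
for n,u,v in [("tab",(444,203),(310,155)),("tab2",(444,203),(313,147)),("bar",(436,204),(308,166))]:
    print(n,*tri([ray(p,u),ray(q,v)]))
print("seats",atz(p,(261,241),0),atz(q,(290,315),0),"lips",atz(p,(261,259),0),atz(q,(307,318),0))
print("open",atz(p,(422,220),0),atz(q,(307,218),0), atz(p,(444,203),.232),atz(q,(310,155),.232))
for u in [(290,180),(222,187)]: print(atz(p,u,0))
print("jar",atz(p,(333,253),.085),atz(q,(325,269),0))
print("caddy areas",[(r["extent"],r["mask"].sum(),round(r["confidence"],2)) for r in manip.outline_of(p,"caddy")])
E
```

```text
tab [ 0.5827 -0.2649  0.2326] [np.float64(0.0007650497390677338), np.float64(0.0007650497390679184)]
tab2 [ 0.5734 -0.257   0.2653] [np.float64(0.001199923854647806), np.float64(0.0011999238546474937)]
bar [ 0.5873 -0.2531  0.1991] [np.float64(5.028613745507998e-05), np.float64(5.0286137455218905e-05)]
seats [0.5374 0.2093 0.    ] [0.5312 0.2096 0.    ] lips [0.4853 0.2099 0.    ] [0.485  0.2105 0.    ]
open [ 0.5853 -0.256   0.    ] [ 0.5897 -0.2499  0.    ] [ 0.582  -0.2651  0.232 ] [ 0.5838 -0.2663  0.232 ]
[0.7154 0.1226 0.    ]
[0.7002 0.3216 0.    ]
jar [0.4858 0.0057 0.085 ] [0.4768 0.0047 0.    ]
caddy areas [([403.0, 314.8, 488.5, 384.3], np.int64(3108), 0.72), ([406.8, 190.3, 470.1, 238.8], np.int64(1466), 0.66), ([497.4, 178.9, 560.1, 219.8], np.int64(1649), 0.61)]
```

View pics/crop.png

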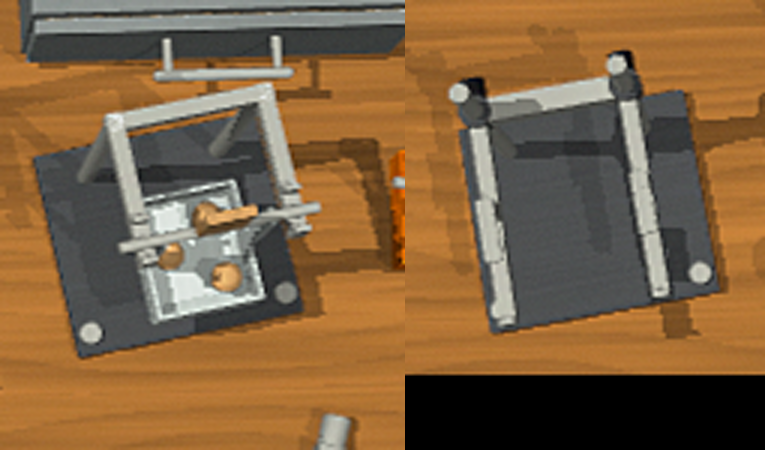

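The crop shows the hanging aluminium caddy with three knobs, bar ends at about (406,213) and (471,199) in the top view; that is the one meant. The capped rack's arm tips are at about (279,258) and (228,268). Next I'll work out the yaws.

```bash
python3 - <<'E'
from h import *
np.set_printoptions(precision=4,suppress=True)
p=manip.camera("top");q=manip.camera("side")
def yaw(a,b): d=b-a; return np.degrees(np.arctan2(d[1],d[0]))
a,b=atz(p,(406,212.7),.2),atz(p,(471,199.3),.2);print("bar",a,b,(a+b)/2,np.linalg.norm(a-b),"caddy yaw",yaw(b,a)-90)
for f,r in [((279.3,258),(268.3,186.7)),((228.3,268),(217.7,196))]:
    a,b=atz(p,f,.2),atz(p,r,.22);print("arm",a,b,yaw(a,b))
# base corners: crop left b (405 offset)
c=lambda x,y,ox,oy:(x/3+ox,y/3+oy)
fl,fr,rr=[atz(p,c(*k,195,160),.012) for k in [(495-405,333),(720-405,290),(685-405,90)]]
print("cap base",fl,fr,rr,yaw(fr,fl)-90,yaw(fr,rr))
fl,fr,l=[atz(p,c(*k,365,130),.012) for k in [(80,357),(302,310),(35,157)]]
print("open base",fl,fr,l,yaw(fr,fl)-90,yaw(fl,l))
print("tips",*tri([ray(p,(279.3,258)),ray(q,(321,287-35))]),*tri([ray(p,(228.3,268)),ray(q,(320,288))]))
print("tool yaw: q=",manip.get_obs()["ee_rot"])
from scipy.spatial.transform import Rotation as R
print(R.from_quat(manip.get_obs()["ee_rot"]).as_matrix())
save(q,"siderack.png",(220,130,440,355),3.4/1.27)
E
```

```text
bar [ 0.5672 -0.1768  0.2   ] [ 0.5967 -0.3413  0.2   ] [ 0.5819 -0.259   0.2   ] 0.16709774501129443 caddy yaw 10.172460689150284
arm [0.4625 0.141  0.2   ] [0.6386 0.1638 0.22  ] 7.3650918311594005
arm [0.4413 0.2669 0.2   ] [0.6186 0.2892 0.22  ] 7.188876349284288
cap base [0.4527 0.3106 0.012 ] [0.4874 0.0978 0.012 ] [0.6824 0.1273 0.012 ] 9.271480659340625 8.589472474673682
open base [ 0.5019 -0.1628  0.012 ] [ 0.5409 -0.3758  0.012 ] [ 0.6977 -0.1289  0.012 ] 10.37068595588758 9.82267460376545
tips [0.4651 0.1433 0.1719] [np.float64(0.000792893513741168), np.float64(0.0007928935137410622)] [0.4425 0.2722 0.1699] [np.float64(0.0019054982159101318), np.float64(0.0019054982159100084)]
tool yaw: q= [0.135  0.9908 0.     0.    ]
[[-0.9636  0.2675  0.    ]
 [ 0.2675  0.9636  0.0001]
 [-0.      0.0001 -1.    ]]
```

View pics/siderack.png

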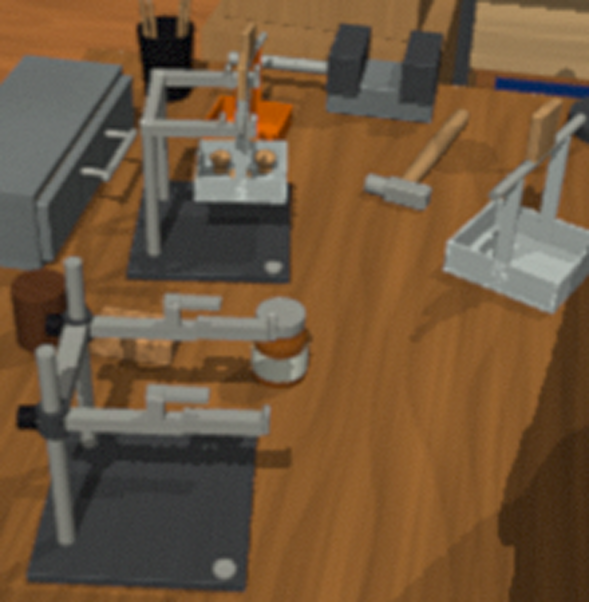

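The crop shows the capped arms with caps open to the front, and the jar and block between the racks. I'll pass over the capped rack for a closer look on the way.

Emit:
jog_arm([
  [10,-10,40],
  [30,-40,70],
  [55,-70,100],
  [80,-100,125],
  [105,-130,150],
  [130,-160,170],
  [155,-195,190],
  [185,-230,205],
  [215,-265,215],
  [245,-300,220],
  [270,-335,220],
  [280,-350,220],
], turn=[-5,-10,-16,-22,-28,-34,-40,-46,-52,-58,-64,-64], grip=55)

```text
clock: 2.35
position: [0.4339, 0.2696, 0.4505]
ee_rot: [0.642, 0.767, 0.001, 0.0]
ft_force: [1.0, 0.5, 0.1]
grip_width: 0.646
```

```bash
python3 - <<'E'
from h import *
np.set_printoptions(precision=4,suppress=True)
o=manip.get_obs();print(o["clock"],o["position"],o["joint_pos"])
p=manip.camera("wrist");save(p,"w1.png");print(np.array(p["pose"]))
np.save("w1.npy",{k:p[k] for k in ("mtx","k1","pose","frame")},allow_pickle=True)
for l in ["under_lips","under_seats","capped_rack"]:
    print(l,[(r["at"],atz(p,r["at"],0),round(r["confidence"],2)) for r in manip.pinpoint(p,l)])
E
```

```text
2.35 [0.4339 0.2696 0.4505] [-0.9502  0.0466  0.323   1.3482 -0.0153  1.7476 -0.454 ]
[[ 0.9844  0.1695  0.0472  0.4221]
 [ 0.1759 -0.9493 -0.2605  0.336 ]
 [ 0.0006  0.2647 -0.9643  0.5932]
 [ 0.      0.      0.      1.    ]]
under_lips [([339.9, 217.7], array([0.4791, 0.21  , 0.    ]), 0.61), ([249.8, 56.3], array([0.2896, 0.4411, 0.    ]), 0.37)]
under_seats [([369.9, 221.0], array([0.533 , 0.2135, 0.    ]), 0.81)]
capped_rack [([367.7, 217.2], array([0.5276, 0.2196, 0.    ]), 0.61), ([341.2, 218.4], array([0.4817, 0.2092, 0.    ]), 0.16)]
```

View pics/w1.png

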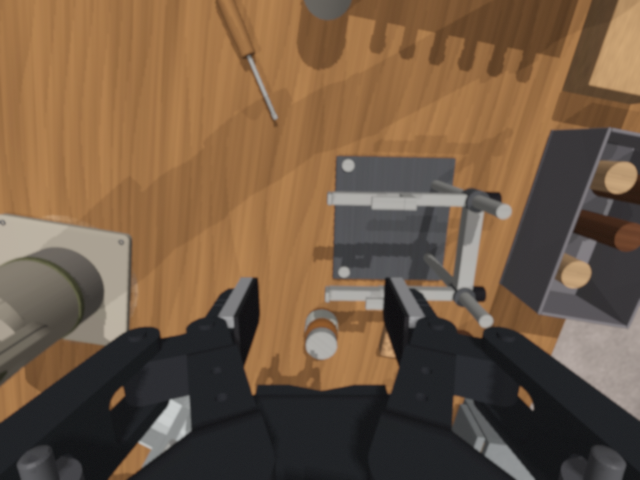

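The wrist view shows the capped rack's arm tips at (328,198) and (326,294), cap from x≈372 to 417, and the base corner at (336,155).

```bash
python3 - <<'E'
from h import *
np.set_printoptions(precision=4,suppress=True)
p=np.load("w1.npy",allow_pickle=True).item()
g=cv2.cvtColor(p["frame"],cv2.COLOR_RGB2GRAY)
for c in (345,360):
    for r0,r1 in((185,215),(282,310)): print(c,r0,g[r0:r1,c])
for r in (198,294): print("row",r,g[r,318:340])
def yaw(a,b): d=b-a; return np.degrees(np.arctan2(d[1],d[0]))
for z in(.16,.17,.18,.19,.2):
    a,b=atz(p,(328,198),z),atz(p,(326,294),z);print(z,a,b,np.linalg.norm(a-b),yaw(b,a)-90,"mid",(a+b)/2, yaw(a,atz(p,(460,200.5),z)))
a,b,c=[atz(p,u,.012) for u in((336,156),(333,279),(455,158.5))];print(a,b,c,np.linalg.norm(a-b),yaw(b,a)-90,yaw(a,c))
save(p,"w1c.png",(310,140,520,320),3.5)
E
```

```text
345 185 [ 85  85  85  85  86  94 108 130 152 168 174 175 176 176 175 176 175 174
 167 150 122  97  86  85  84  85  84  84  84  84]
345 282 [131 133 132 131 128 125 126 133 148 163 172 174 174 174 174 174 173 166
 151 132 122 119 119 119 120 119 119 119]
360 185 [ 84  85  84  84  85  90 102 123 146 163 173 175 176 175 176 175 175 174
 170 156 131 101  86  83  84  84  85  85  84  84]
360 282 [139 140 140 138 132 126 124 129 143 160 170 174 174 174 174 174 172 170
 162 150 141 140 138 138 138 137 135 130]
row 198 [130 130 129 126 124 123 123 122 124 137 157 169 168 160 154 159 166 172
 175 175 176 176]
row 294 [133 131 130 131 132 131 132 144 161 167 162 155 158 166 172 174 175 174
 174 174 175 174]
0.16 [0.4438 0.2666 0.16  ] [0.4654 0.1345 0.16  ] 0.13390891811186345 9.258731524459407 mid [0.4546 0.2006 0.16  ] 9.035719142169215
0.17 [0.4433 0.2682 0.17  ] [0.4644 0.1391 0.17  ] 0.13081776860860214 9.258731524459392 mid [0.4539 0.2037 0.17  ] 9.035719142169192
0.18 [0.4428 0.2698 0.18  ] [0.4634 0.1438 0.18  ] 0.12772661910534086 9.258731524459407 mid [0.4531 0.2068 0.18  ] 9.035719142169192
0.19 [0.4423 0.2715 0.19  ] [0.4624 0.1484 0.19  ] 0.12463546960207948 9.258731524459392 mid [0.4524 0.2099 0.19  ] 9.035719142169192
0.2 [0.4418 0.2731 0.2   ] [0.4614 0.1531 0.2   ] 0.12154432009881817 9.258731524459378 mid [0.4516 0.2131 0.2   ] 9.035719142169206
[0.4516 0.3145 0.012 ] [0.4874 0.0974 0.012 ] [0.6475 0.3454 0.012 ] 0.22008261478318392 9.365899930268654 8.965177240236333
```

View pics/w1c.png

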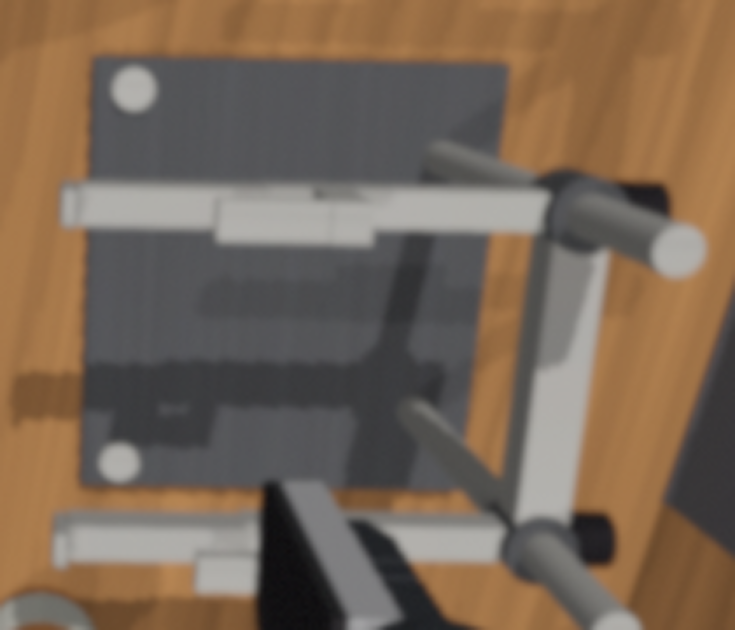

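The rack yaw is about 9.15°, its origin is about (0.534, 0.217), and the seat height is about 0.17. I'll move above the caddy.

Emit:
jog_arm([
  [5,-20,0],
  [15,-55,0],
  [25,-95,0],
  [35,-135,0],
  [47,-175,0],
  [60,-215,0],
  [71,-255,0],
  [82,-295,0],
  [94,-335,0],
  [105,-375,0],
  [116,-415,0],
  [128,-455,0],
], turn=[0,0,0,0,0,0,0,0,0,0,0,0])

```text
clock: 3.55
position: [0.5623, -0.1845, 0.4498]
ee_rot: [0.639, 0.769, 0.001, -0.0]
ft_force: [-0.2, 0.5, 0.5]
grip_width: 0.648
```

Emit:
jog_arm([
  [6,-30,-20],
  [12,-55,-45],
  [16,-70,-70],
  [18,-74,-90],
  [18,-74,-90],
  [18,-74,-90],
], turn=[0,0,0,0,0,0])

```text
clock: 4.05
position: [0.5807, -0.2567, 0.3591]
ee_rot: [0.638, 0.77, 0.001, -0.001]
ft_force: [-1.1, 0.4, 1.6]
grip_width: 0.641
```

```bash
python3 - <<'E'
from h import *
np.set_printoptions(precision=4,suppress=True)
o=manip.get_obs();print(o["clock"],o["position"],o["ee_rot"],o["joint_pos"],o["ft_force"])
p=manip.camera("wrist");save(p,"w2.png")
for l,z in [("caddy_tab",.232),("caddy_bar",.2)]:
    print(l,[(r["at"],atz(p,r["at"],z),round(r["confidence"],2)) for r in manip.pinpoint(p,l)])
np.save("w2.npy",{k:p[k] for k in ("mtx","k1","pose","frame")},allow_pickle=True)
t=manip.camera("top")
print([atz(t,u,z)for u,z in[((403,332),.14),((488,370),.14),((464,320),.05),((435,314),.04)]])
E
```

```text
4.05 [ 0.5807 -0.2567  0.3591] [ 0.6381  0.7699  0.0007 -0.0013] [-0.1991  0.3931  0.7899  1.2374 -0.2777  1.6207  0.7243] [-1.1324  0.375   1.6231]
caddy_tab [([321.9, 227.5], array([ 0.5817, -0.2581,  0.232 ]), 0.79)]
caddy_bar [([325.7, 219.2], array([ 0.5852, -0.2578,  0.2   ]), 0.63), ([319.1, 397.4], array([ 0.6149, -0.4483,  0.2   ]), 0.58)]
[array([ 0.2727, -0.1633,  0.14  ]), array([ 0.1731, -0.3708,  0.14  ]), array([ 0.2974, -0.3438,  0.05  ]), array([ 0.3158, -0.2685,  0.04  ])]
```

View pics/w2.png

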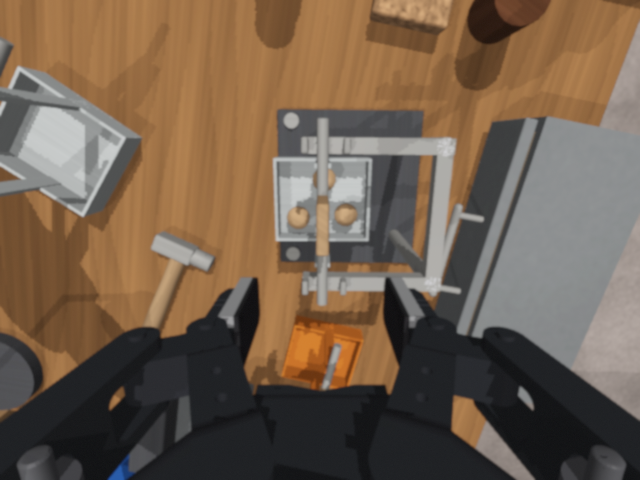

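The wrist view shows the caddy with three knobs, the tab at (322,228) centred between the fingers and the bar upright in the picture. The jaws line up, so I'll descend and grip.

Emit:
jog_arm([
  [1,-2,-20],
  [1,-2,-45],
  [1,-2,-70],
  [1,-2,-95],
  [1,-2,-115],
  [1,-2,-130],
  [1,-2,-140],
  [1,-2,-145],
  [1,-2,-145],
  [1,-2,-145],
], turn=[0,0,0,0,0,0,0,0,0,0])

```text
clock: 5.08
position: [0.5825, -0.2597, 0.2177]
ee_rot: [0.638, 0.77, 0.002, 0.002]
ft_force: [-0.4, -0.3, 0.2]
grip_width: 0.647
```

Emit:
jog_arm([
  [0,0,0],
  [0,0,0],
  [0,0,0],
  [0,0,0],
  [0,0,0],
  [0,0,0],
  [0,0,0],
  [0,0,0],
], turn=[0,0,0,0,0,0,0,0], grip=5, grip_force=60)

```text
clock: 5.75
position: [0.5828, -0.2598, 0.2183]
ee_rot: [0.638, 0.77, 0.002, 0.002]
ft_force: [-1.0, 0.3, 5.0]
grip_width: 0.105
```

Emit:
jog_arm([
  [0,0,3],
  [0,0,6],
  [0,0,10],
  [0,0,15],
  [0,0,20],
  [0,0,25],
  [0,0,30],
  [0,0,30],
  [0,0,30],
], turn=[0,0,0,0,0,0,0,0,0])

```text
clock: 6.5
position: [0.5829, -0.2599, 0.2487]
ee_rot: [0.638, 0.77, 0.002, 0.002]
ft_force: [-0.6, -0.5, -6.4]
grip_width: 0.103
```

```bash
cat > st.py <<'E'
from h import *
np.set_printoptions(precision=4,suppress=True)
o=manip.get_obs();print(o["clock"],o["position"],o["ee_rot"],o["joint_pos"],o["ft_force"],o["torque"],o["grip_width"])
E
python3 st.py; python3 - <<'E'
from h import *
p=manip.camera("wrist");save(p,"w3.png",(160,60,480,340),2)
E
```

```text
6.5 [ 0.5829 -0.2599  0.2487] [0.6381 0.77   0.0021 0.0023] [-0.2122  0.4196  0.7685  1.4374 -0.295   1.396   0.7491] [-0.595  -0.5321 -6.3595] [-0.0044 -0.0148  0.0133] 0.10318406406167586
```

View pics/w3.png

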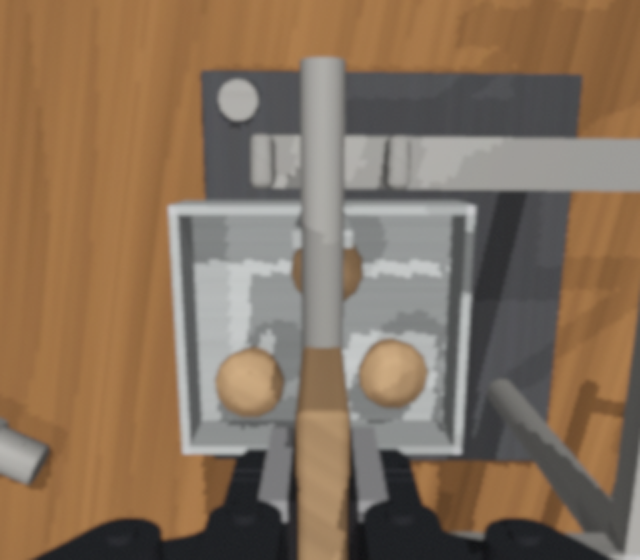

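The crop shows the caddy lifted clear of the open hooks, level, with three knobs in it; the bar end is at (322,60). I'll leave by the front.

Emit:
jog_arm([
  [-2,0,1],
  [-6,-1,3],
  [-13,-2,5],
  [-22,-4,5],
  [-32,-6,5],
  [-43,-8,5],
  [-54,-10,5],
  [-65,-12,5],
  [-76,-14,5],
  [-86,-16,6],
  [-93,-17,9],
  [-97,-18,13],
], turn=[0,0,0,0,0,0,0,0,0,0,0,0])

```text
clock: 7.55
position: [0.4845, -0.2782, 0.2616]
ee_rot: [0.638, 0.77, 0.002, 0.002]
ft_force: [-0.3, -0.6, -5.9]
grip_width: 0.105
```

Emit:
jog_arm([
  [-5,0,6],
  [-7,0,14],
  [-8,0,22],
  [-8,0,31],
  [-8,0,40],
  [-8,0,49],
  [-8,0,58],
  [-8,0,66],
  [-8,0,74],
  [-8,0,80],
  [-8,0,83],
  [-8,0,84],
], turn=[0,0,0,0,0,0,0,0,0,0,0,0])

```text
clock: 8.55
position: [0.4767, -0.2782, 0.3461]
ee_rot: [0.638, 0.77, 0.002, 0.002]
ft_force: [-0.0, 0.5, -5.7]
grip_width: 0.103
```

```bash
python3 st.py; python3 - <<'E'
from h import *
from scipy.spatial.transform import Rotation as R
np.set_printoptions(precision=4,suppress=True)
o=manip.get_obs()
p=manip.camera("wrist");print(len(manip.outline_of(p,"knob1")))
g=cv2.cvtColor(p["frame"],cv2.COLOR_RGB2GRAY)
P=o["position"];yw=np.arctan2(*(R.from_quat(o["ee_rot"]).as_matrix()[:2,1][::-1]));print("jaw deg",np.degrees(yw))
zb=P[2]-.018;e=atz(p,(321,89.5),zb);e2=atz(p,(321,200),zb)
print("end",e,"rel",e[:2]-P[:2],"bar dir",np.degrees(np.arctan2(*(e-e2)[:2][::-1]))-90)
u=(e-e2)[:2];u/=np.linalg.norm(u);print("bar mid rel",e[:2]-.085*u-P[:2])
print(g[80:100,321])
E
```

```text
8.55 [ 0.4767 -0.2782  0.3461] [0.6384 0.7697 0.0022 0.0021] [-0.2824  0.1467  0.8333  1.5031 -0.1122  1.5348  0.735 ] [-0.0394  0.4501 -5.7189] [ 0.0064 -0.0053  0.0158] 0.10330023074763928
3
jaw deg 10.658648261012646
end [ 0.4605 -0.1912  0.3281] rel [-0.0162  0.087 ] bar dir 10.68358708700677
bar mid rel [-0.0004  0.0035]
[129 129 129 129 129 129 130 136 153 167 173 174 174 175 174 174 174 174
 174 174]
```

Emit:
jog_arm([
  [0,2,0],
  [-1,7,0],
  [-3,15,0],
  [-5,26,0],
  [-7,40,0],
  [-10,57,0],
  [-14,76,0],
  [-18,96,0],
  [-21,117,0],
  [-25,138,0],
  [-29,159,0],
  [-33,180,0],
], turn=[0,0,0,0,0,0,0,0,0,0,0,0])

```text
clock: 9.65
position: [0.4427, -0.0966, 0.3455]
ee_rot: [0.638, 0.77, 0.002, 0.002]
ft_force: [0.1, -0.2, -6.3]
grip_width: 0.109
```

Emit:
jog_arm([
  [-4,21,0],
  [-8,42,0],
  [-12,63,0],
  [-16,84,0],
  [-20,105,0],
  [-24,126,0],
  [-28,147,0],
  [-32,168,0],
  [-36,188,0],
  [-39,207,0],
  [-42,224,0],
  [-44,239,0],
], turn=[0,0,0,0,-0.5,-0.5,-1,-1,-1.5,-1.5,-1.5,-1.5])

```text
clock: 10.65
position: [0.3976, 0.1439, 0.3455]
ee_rot: [0.648, 0.762, 0.002, 0.002]
ft_force: [0.0, -0.6, -5.9]
grip_width: 0.103
```

Emit:
jog_arm([
  [-2,13,0],
  [-4,24,0],
  [-6,33,0],
  [-8,40,0],
  [-9,45,0],
  [-9,47,0],
  [-9,48,0],
  [-9,48,0],
], turn=[0,0,0,0,0,0,0,0])

```text
clock: 11.32
position: [0.3888, 0.1916, 0.3455]
ee_rot: [0.648, 0.762, 0.002, 0.002]
ft_force: [-0.6, -0.2, -6.3]
grip_width: 0.103
```

```bash
python3 st.py; python3 - <<'E'
from h import *
p=manip.camera("wrist");save(p,"w4.png");print(len(manip.outline_of(p,"knob1")))
np.save("w4.npy",{k:p[k] for k in ("mtx","k1","pose","frame")},allow_pickle=True)
E
```

```text
11.3167 [0.3888 0.1916 0.3455] [0.6479 0.7617 0.0023 0.0022] [-0.7503 -0.1486  0.163   1.7433  0.0269  1.5393 -0.4287] [-0.6013 -0.1853 -6.2676] [-0.0883 -0.0001 -0.0419] 0.1034124296635277
3
```

View pics/w4.png

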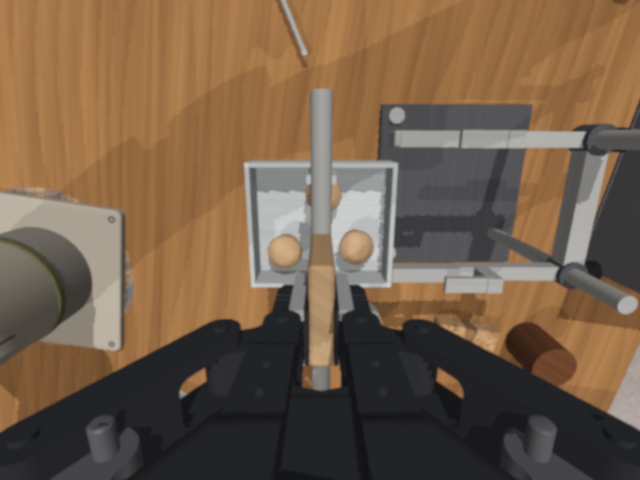

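The wrist view shows the caddy in front of the capped rack with three knobs in it. The left arm tip is at (394,139), the right arm's centre row is about 272, and the bar end is at (321,89).

```bash
python3 - <<'E'
from h import *
np.set_printoptions(precision=4,suppress=True)
p=np.load("w4.npy",allow_pickle=True).item();g=cv2.cvtColor(p["frame"],cv2.COLOR_RGB2GRAY)
print(g[125:155,430],g[258:290,430],g[258:290,530],g[125:155,560],g[139,385:415])
def yaw(a,b): d=b-a; return np.degrees(np.arctan2(d[1],d[0]))
f=np.radians(9.15);X=np.array([np.cos(f),np.sin(f)]);N=np.array([-X[1],X[0]])
for z in(.165,.175,.185):
    L,L2,Rr=[atz(p,u,z) for u in((430,139),(560,140),(530,272))]
    T=atz(p,(394,139),z+.005)
    print(z,"left n",L[:2]@N,L2[:2]@N,"right n",Rr[:2]@N,"mid",(L[:2]@N+Rr[:2]@N)/2,"sep",(L-Rr)[:2]@N,"tip s",T[:2]@X,yaw(L,L2))
zb=.3455-.018
e=atz(p,(321,89.5),zb);print("barend n",e[:2]@N-.085,"s",e[:2]@X,"tcp",np.array([.3888,.1916])@N,np.array([.3888,.1916])@X)
E
```

```text
[ 79  79  79  79  90 119 147 158 160 160 160 159 160 160 159 159 159 159
 160 159 156 143 115  88  79  77  77  77  75  76] [ 85  85  85  86  97 111 121 123 124 127 142 160 170 173 173 173 173 174
 173 174 173 173 172 167 154 141 135 134 134 134 133 133] [ 83  88 103 115 122 124 122 126 139 157 170 174 175 175 175 176 175 175
 175 175 174 169 155 136 126 125 126 127 127 128 129 129] [104 103 103 103 105 115 141 165 174 175 175 175 175 175 175 175 175 175
 175 175 174 168 152 130 115 112 113 112 112 112] [ 78  78  78  77  73  68  68  70  83 110 134 150 157 157 154 150 152 158
 161 161 161 161 160 160 160 160 160 160 160 160]
0.165 left n 0.19526346388790256 0.19467054192773206 right n 0.06503583999559548 mid 0.13014965194174902 sep 0.13022762389230708 tip s 0.4810009398080327 8.86595559640206
0.175 left n 0.195253188271938 0.19467861754788082 right n 0.0690561755478109 mid 0.13215468190987445 sep 0.1261970127241271 tip s 0.4788802826579803 8.86595559640206
0.185 left n 0.19524291265597346 0.19468669316802956 right n 0.0730765111000263 mid 0.13415971187799988 sep 0.12216640155594717 tip s 0.4767596255079279 8.865955596402047
barend n 0.1308652696219066 s 0.41441972984873826 tcp 0.1273351142047796 0.41432085234809957
```

Emit:
jog_arm([
  [0,0,-4],
  [0,0,-11],
  [0,0,-21],
  [0,0,-33],
  [0,0,-46],
  [0,0,-59],
  [0,0,-72],
  [0,0,-85],
  [0,0,-97],
  [0,0,-108],
  [0,0,-116],
  [0,0,-121],
], turn=[0,0,0,0,0,0,0,0,0,0,0,0])

```text
clock: 12.42
position: [0.3883, 0.1911, 0.223]
ee_rot: [0.648, 0.762, 0.002, 0.002]
ft_force: [-0.0, 0.7, -5.5]
grip_width: 0.107
```

Emit:
jog_arm([
  [2,0,-1],
  [6,1,-2],
  [13,2,-2],
  [22,4,-2],
  [33,5,-2],
  [44,7,-2],
  [55,9,-2],
  [66,11,-2],
  [76,12,-2],
  [85,14,-2],
  [91,15,-2],
  [94,15,-2],
], turn=[0,0,0,0,0,0,0,0,0,0,0,0])

```text
clock: 13.42
position: [0.4832, 0.2063, 0.2208]
ee_rot: [0.648, 0.762, 0.001, 0.002]
ft_force: [0.0, -0.1, -5.5]
grip_width: 0.108
```

Emit:
jog_arm([
  [0,0,-1],
  [0,0,-3],
  [0,0,-6],
  [0,0,-9],
  [0,0,-11],
  [0,0,-12],
  [0,0,-12],
  [0,0,-12],
], turn=[0,0,0,0,0,0,0,0])

```text
clock: 14.08
position: [0.4831, 0.2063, 0.2088]
ee_rot: [0.648, 0.762, 0.001, 0.002]
ft_force: [-0.6, 0.6, -5.9]
grip_width: 0.106
```

```bash
python3 st.py; python3 - <<'E'
from h import *
p=manip.camera("wrist");save(p,"w5.png");print(len(manip.outline_of(p,"knob1")))
np.save("w5.npy",{k:p[k] for k in ("mtx","k1","pose","frame")},allow_pickle=True)
E
```

```text
14.0833 [0.4831 0.2063 0.2088] [0.6481 0.7616 0.0014 0.002 ] [-0.7043  0.119   0.2298  1.7711 -0.0257  1.2505 -0.3073] [-0.5843  0.5619 -5.8525] [-0.0397 -0.0404  0.0132] 0.10616494405437721
3
```

View pics/w5.png

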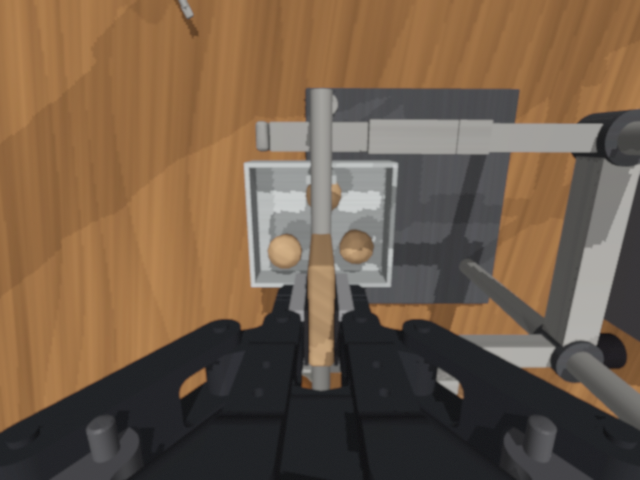

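The wrist view shows the bar (column 321) over the open lips, between the tip (270) and the cap edge (369). I'll lower it by feel.

Emit:
jog_arm([
  [0,0,-1],
  [0,0,-2],
  [0,0,-3.5],
  [0,0,-5],
  [0,0,-6.5],
  [0,0,-8],
  [0,0,-9],
  [0,0,-10],
  [0,0,-10],
], turn=[0,0,0,0,0,0,0,0,0])

```text
clock: 14.93
position: [0.4832, 0.2062, 0.1987]
ee_rot: [0.648, 0.762, 0.001, 0.002]
ft_force: [-0.7, -0.1, -5.2]
grip_width: 0.11
```

Emit:
jog_arm([
  [0,0,-0.5],
  [0,0,-1],
  [0,0,-1.5],
  [0,0,-2],
  [0,0,-2],
  [0,0,-2],
], turn=[0,0,0,0,0,0])

```text
clock: 15.43
position: [0.4833, 0.2063, 0.1972]
ee_rot: [0.648, 0.762, 0.002, 0.002]
ft_force: [-2.6, -1.7, 2.3]
grip_width: 0.106
```

Contact came at TCP z≈0.198, so the lip axis is about 0.180, and the bar rests lightly. I'll slide back under the caps.

Emit:
jog_arm([
  [1,0.2,0],
  [3,0.5,0],
  [6,1,0],
  [9,1.5,0],
  [12,2,0],
  [15,2.4,0],
  [18,2.9,0],
  [21,3.4,0],
  [23,3.7,0],
  [24.5,4,0],
  [25,4,0],
], turn=[0,0,0,0,0,0,0,0,0,0,0])

```text
clock: 16.35
position: [0.5082, 0.2107, 0.1972]
ee_rot: [0.648, 0.762, 0.001, 0.002]
ft_force: [-5.5, -0.2, 3.0]
grip_width: 0.105
```

Emit:
jog_arm([
  [1,0.2,0.4],
  [3,0.5,0.4],
  [6,1,0.4],
  [9,1.5,0.4],
  [12,2,0.4],
  [15,2.4,0.4],
  [17,2.7,0.4],
  [18,2.9,0.4],
  [18,2.9,0.4],
], turn=[0,0,0,0,0,0,0,0,0])

```text
clock: 17.1
position: [0.5269, 0.2135, 0.1974]
ee_rot: [0.648, 0.762, 0.002, 0.002]
ft_force: [1.6, -0.5, -4.3]
grip_width: 0.106
```

Emit:
jog_arm([
  [1,0.2,-0.3],
  [2,0.3,-0.4],
  [3,0.5,-0.4],
  [4,0.6,-0.4],
  [4,0.6,-0.4],
  [4,0.6,-0.4],
], turn=[0,0,0,0,0,0])

```text
clock: 17.6
position: [0.5309, 0.214, 0.1968]
ee_rot: [0.648, 0.762, 0.002, 0.002]
ft_force: [-0.4, 0.2, -5.8]
grip_width: 0.109
```

Emit:
jog_arm([
  [1,0.2,0],
  [2,0.3,0],
  [3,0.5,0],
  [3,0.5,0],
  [3,0.5,0],
], turn=[0,0,0,0,0])

```text
clock: 18.02
position: [0.534, 0.2145, 0.1968]
ee_rot: [0.648, 0.762, 0.002, 0.002]
ft_force: [-0.0, -0.9, -4.7]
grip_width: 0.106
```

The lip no longer carries load, so the bar is over the seats. I'll let it down.

Emit:
jog_arm([
  [0,0,-0.5],
  [0,0,-1],
  [0,0,-1.5],
  [0,0,-2],
  [0,0,-2.5],
  [0,0,-3],
  [0,0,-3],
  [0,0,-3],
], turn=[0,0,0,0,0,0,0,0])

```text
clock: 18.68
position: [0.534, 0.2146, 0.1938]
ee_rot: [0.648, 0.762, 0.002, 0.002]
ft_force: [-0.9, -0.1, -6.0]
grip_width: 0.105
```

Emit:
jog_arm([
  [0,0,-0.4],
  [0,0,-0.8],
  [0,0,-1.2],
  [0,0,-1.2],
  [0,0,-1.2],
], turn=[0,0,0,0,0])

```text
clock: 19.1
position: [0.534, 0.2146, 0.1929]
ee_rot: [0.648, 0.761, 0.002, 0.002]
ft_force: [-0.8, 0.4, -2.9]
grip_width: 0.109
```

Emit:
jog_arm([
  [0,0,-0.5],
  [0,0,-1],
  [0,0,-1],
  [0,0,-1],
], turn=[0,0,0,0])

```text
clock: 19.43
position: [0.5341, 0.2146, 0.1923]
ee_rot: [0.648, 0.762, 0.002, 0.002]
ft_force: [-2.7, -1.1, 1.3]
grip_width: 0.106
```

```bash
python3 st.py; python3 - <<'E'
from h import *
p=manip.camera("wrist");save(p,"w6.png");print(len(manip.outline_of(p,"knob1")))
E
```

```text
19.4333 [0.5341 0.2146 0.1923] [0.6481 0.7615 0.002  0.0022] [-0.6732  0.2424  0.2467  1.668  -0.0597  1.2333 -0.2535] [-2.7149 -1.0592  1.3031] [-0.3203  0.7165  0.0141] 0.10552604671160012
3
```

View pics/w6.png

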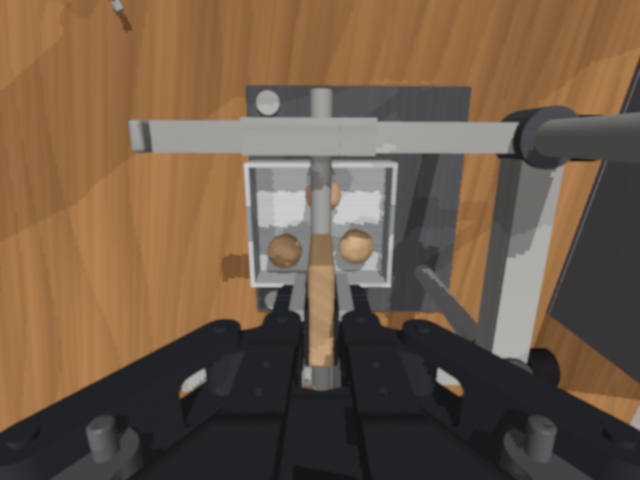

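The wrist view shows the bar under the cap (242–376) at about +1 mm on the seat, level, with three knobs. It bears its full weight, so I'll release.

Emit:
jog_arm([
  [0,0,0],
  [0,0,0],
  [0,0,0],
  [0,0,0],
  [0,0,0],
  [0,0,0],
], turn=[0,0,0,0,0,0], grip=45)

```text
clock: 20.03
position: [0.5342, 0.2146, 0.1922]
ee_rot: [0.648, 0.762, 0.002, 0.002]
ft_force: [0.4, 0.1, 0.5]
grip_width: 0.53
```

Emit:
jog_arm([
  [0,0,3],
  [0,0,8],
  [0,0,15],
  [0,0,25],
  [0,0,37],
  [0,0,50],
  [0,0,65],
  [0,0,80],
  [0,0,95],
  [0,0,110],
  [0,0,118],
  [0,0,120],
], turn=[0,0,0,0,0,0,0,0,0,0,0,0])

```text
clock: 21.03
position: [0.5348, 0.2148, 0.3147]
ee_rot: [0.648, 0.761, 0.004, 0.003]
ft_force: [0.2, 0.1, -0.1]
grip_width: 0.526
```

```bash
python3 st.py; python3 - <<'E'
from h import *
np.set_printoptions(precision=4,suppress=True)
p=manip.camera("wrist");q=manip.camera("side");t=manip.camera("top")
a=p["frame"][60:400,100:560,::-1];b=q["frame"][220:360,220:350,::-1]
cv2.imwrite("pics/fin.png",np.hstack([cv2.resize(a,(430,318)),cv2.resize(b,(295,318))]))
print("knobs",len(manip.outline_of(p,"knob1")))
f=np.radians(9.15);X=np.array([np.cos(f),np.sin(f)]);N=np.array([-X[1],X[0]])
for r in manip.pinpoint(p,"caddy_tab"): w=atz(p,r["at"],.207);print("tab",w,w[:2]@X-.562,w[:2]@N-.130,round(r["confidence"],2))
for r in manip.pinpoint(p,"caddy_bar"): w=atz(p,r["at"],.175);print("bar",w,w[:2]@X-.562,w[:2]@N-.130,round(r["confidence"],2))
E
```

```text
21.0333 [0.5348 0.2148 0.3147] [0.6482 0.7615 0.0036 0.0028] [-0.6816  0.1829  0.2565  1.4809 -0.0443  1.4747 -0.265 ] [ 0.2333  0.1094 -0.0721] [-0.0313 -0.0138  0.0028] 0.5262108589590244
knobs 3
tab [0.5323 0.2206 0.207 ] -0.0013394177245255046 0.0031767471702145444 0.89
tab [0.5148 0.2263 0.207 ] -0.01777248184607516 0.01157804774326801 0.52
bar [0.532 0.217 0.175] -0.0022237158923711364 -0.00038871061640011195 0.95
```

View pics/fin.png

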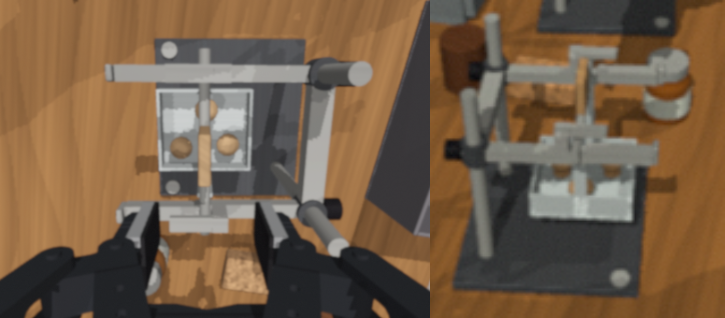

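The caddy hangs in the capped seats, level, with three knobs, and the gripper is clear above it. I'll hand in.

```bash
python3 -c "from workcell import manip; print(manip.hand_in())"
```

```text
the job is handed in; nothing more can be done
None
```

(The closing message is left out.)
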